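# Turn the banding wheel to the next casting

## Task

Push the banding wheel round by the pegs on its rim, gently and with the fingertips, until the little clay fir tree stands squarely at the front, in line with the steel index tongue, ready to be trimmed. Do not pinch the pegs; do not touch or lift any of the fragile castings, which must stay standing in their places on the wheel, and leave everything else on the bench where it is. Finish with the wheel at rest and the hand clear of it.

Things in the scene. Friction and masses are not known exactly. Their poses are not given: they have to be found in the camera images.
- stand: Banding wheel's fixed dark steel stand; it never moves. Origin on the bench under the wheel's vertical axis, z up. Its own -x direction is the front of the wheel, roughly but not exactly towards the robot; the index tongue stands there.
- tongue (a point): Tip of the steel index tongue, fixed to the stand: a blunt point facing the axis, just outside the rim, 24 mm wide, reaching from 159 to 193 mm from the axis. This point is on its top, 165 mm from the axis, 80 mm above the bench, flush with the top of the wheel head.
- wheel: Wheel head: aluminium disc 300 mm across, 18 mm thick, top face 80 mm above the bench. Turns either way, without stop, about the stand's axis with light friction (about 1 N at the rim moves it); let go at slow speed it stops at once and stays. Origin at the centre of its underside, 62 mm above the bench; eight pegs stand on its rim.
- peg0 (a point): Top centre of one of eight alike wooden finger pegs on the wheel's rim, the one on the wheel's own +x axis; the others follow every 45 degrees. Each is 16 mm across, 138 mm from the axis, 32 mm tall above the wheel's top face (top 112 mm above the bench). Pushed sideways along the rim, a peg turns the wheel.
- fir: Little clay casting of a fir tree, four tiers tapering to a point, 52 mm across the foot, 66 mm tall, about 90 g. Stands loose on the wheel head, its centre about 75 mm from the axis, and rides round with the wheel. Origin at the centre of its underside. Fragile.
- bell: Clay casting of a bell with a small knob on top, 52 mm across, 62 mm tall, loose on the wheel head about 75 mm from the axis. Origin at the centre of its underside. Fragile.
- beaker: Clay casting of a small open beaker, 50 mm across, 58 mm tall, loose on the wheel head about 75 mm from the axis. Origin at the centre of its underside. Fragile.
- snail: Clay casting of a snail, 50 mm long (its x), 24 mm wide, 48 mm tall with a round shell, loose on the wheel head about 75 mm from the axis. Origin at the centre of its underside. Fragile.
- mould_a: White plaster half-mould, 150 x 150 x 45 mm, on the bench to the left; bystander. Origin at the centre of its underside.
- mould_b: White plaster half-mould, 90 x 150 x 40 mm, on the bench beyond the wheel; bystander. Origin at the centre of its underside.
- water_pot: White plastic bowl, 90 mm across, 85 mm tall, on the bench to the right; bystander. Origin at the centre of its underside.
- slip_jar: Grey jar with white cap, 68 mm across, 100 mm tall, on the bench far right; bystander. Origin at the centre of its underside.
- brush: Brush 190 mm long lying along its x on the bench near right; bystander.
- knife: Trimming knife 180 mm long with black handle, lying along its x on the bench near left; bystander.

How it is judged:
By the outcome, as a careful person would: the job done as asked, in the order asked, and still so for the second after the job is handed in, with the robot touching nothing.
It also fails if it takes over 51 s, if anything falls off the work surface, if the arm or the gripper's body presses on something with over 40 N, if the wrist force passes 120 N, or if a joint passes its speed limit or range.

## Robot

A 6-joint arm with a two-finger parallel gripper is mounted at the origin on the work surface. World frame = base frame: x ahead of the robot, y to its left, z up, the work surface at z = 0. Lengths are in m, angles in degrees, forces in N, time in s.
With the tool pointing down it reaches from about 0.25 to 0.725 m from the base axis. Payload 9.7 kg.
Tool frame: the origin (TCP) lies at the very end of the fingers, on their centre line; the grasp point (between the pads) lies 19 mm behind it; y points along the fingers, x is the direction in which the jaws open and shut, and the axes are right-handed (so a half turn about y gives the same grasp; the last joint's range is limited). The gripper opens to 85 mm and grips with 20 to 120 N. Pads are 22 mm wide; open, the fingers measure 114 mm over their backs; the gripper's body (76 mm by 85 mm) begins 54 mm behind the grasp point. The pads swing forward as they close: fully open they stand 13 mm farther back than shut.
Start: joints at [-63.827, 4.979, 10.078, 95.1, 0, 90], TCP at [0.243, -0.494, 0.197] pointing down, gripper open.
Joint ranges: [-179.16, 179.16], [-48.56, 103.87], [-65.8, 70.77], [-126.05, 130.52], [-82.76, 87.17], [-180, 180]. Speed limits (degrees/s): [127.2, 127.2, 147.25, 180, 180, 180].

## Interface

Orientations are given as a 3x3 rotation matrix whose columns are the frame's x, y, z axes.
In Python, from workcell import ctrl, vision gives the robot as it stands.
- The arm moves only by the shell command python3 -m handwheel 'ROWS'. ROWS is JSON, a list of rows, each an object of numbers: "tx", "ty", "tz": the shift along the tool's x, y, z in mm; "ax", "ay", "az": the turn, a rotation vector about the tool's x, y, z in units of 5 degrees (1.0 is 5 degrees); "claw": the finger opening in mm, from 0 to 85.4. A call has 1 to 8 rows; each row shifts and turns the commanded pose from where the row before left it, along the tool's axes as they then stand; what a row does not reach is not made up. A row lasts 1/8 s, in which the tool goes at most 62.5 mm and 10.7 degrees, less where a joint would pass 70% of its speed; a pose out of reach is approached as far as the arm can. A call with a gripper value outside its range is refused whole. The fingers move at their own pace and stop on an object; the grip force is fixed at half the most. Time passes only in rows, so rows that do not move let the fingers close. It gives the time, the measured TCP pose, the force and the opening at its end, in the units of the state.
- ctrl.get_obs(): the state, without advancing time (a new reading comes with each control period).
- vision.snapshot(name): name is "scene" or "top" or "wrist"; returns (picture, depth): 400x640x3 uint8, red, green, blue; 400x640 float32, m along the optical axis (not along the pixel's ray), 0 where there is no reading.
- vision.camera_info(name): a dict with "intrinsics" (3x3 intrinsics, pixels), "D" ([k1, k2, p1, p2, k3] as OpenCV has them; the pictures are not rectified), "extrinsics" (4x4, takes a point from world to camera coordinates). Camera axes: x right, y down, z forward; pixel columns grow to the right and rows downward; lengths in m; the calibration is good to about 2 mm. A picture is of the moment at which its call begins: read the wrist's pose just before it. camera_info takes no time and is no camera call; for the wrist camera it gives the pose at the moment of the call.
- ctrl.sign_off(): hands the job in, once; it reports no verdict.
The state is a dict: "clock": time; "q": joint angles; "qvel": joint speeds; "joint_torque": joint torques, N m; "tcp_pos": TCP position; "ee_rot": TCP orientation; "contact_force": force on the tool from outside, world axes, zero at the start; "wrist_torque": the same for the moment, N m; "grip_width": finger opening in m.
Only numpy, scipy, OpenCV 4.12 (cv2) and the standard library are available. Lean on these libraries where they do the work, as an engineer would, in place of code of your own. Each camera call takes 0.05 s, during which the arm holds its last target. There are 200 camera calls.

## Working session

There is one attempt and no reset: what is moved stays moved. The work goes in short steps, Python scripts to look and compute and a shell command to move; the robot and the scene stay as the last step left them, time stands still between calls to the robot, and variables do not carry over. Pictures are saved under pics/ and viewed, on a budget of 10 in all, crops included, one or two more only if the job needs it, and the job is handed in when it is done.

```bash
mkdir -p pics; ls
python3 - <<'E'
from workcell import ctrl, vision
import cv2,numpy as np
o=ctrl.get_obs();print(o['clock'],o['tcp_pos'],o['ee_rot'],o['grip_width'])
for n in('top','scene'):
    p,d=vision.snapshot(n);cv2.imwrite(f'pics/{n}0.png',p[:,:,::-1]);np.savez(f'{n}0.npz',p=p,d=d)
    i=vision.camera_info(n);print(n,i)
E
```

```text
pics
0.0 [ 0.24246446 -0.49335514  0.19598269] [[ 4.41069775e-01 -6.00383482e-04  8.97472614e-01]
 [-8.97471814e-01  1.19811775e-03  4.41070183e-01]
 [-1.34008912e-03 -9.99999102e-01 -1.03737285e-05]] 0.08578113677211276
top {'intrinsics': array([[510.30795466,   0.        , 317.26244059],
       [  0.        , 510.30795466, 205.17926558],
       [  0.        ,   0.        ,   1.        ]]), 'D': array([-0.0788256,  0.       ,  0.       ,  0.       ,  0.       ]), 'extrinsics': array([[ 0.0398726 , -0.99919966,  0.0031957 , -0.02882003],
       [-0.97399154, -0.03958021, -0.22310063,  0.5431603 ],
       [ 0.22304856,  0.00578302, -0.97479018,  1.45118158],
       [ 0.        ,  0.        ,  0.        ,  1.        ]])}
scene {'intrinsics': array([[366.48611724,   0.        , 318.65015903],
       [  0.        , 366.48611724, 197.26910706],
       [  0.        ,   0.        ,   1.        ]]), 'D': array([-0.0039072,  0.       ,  0.       ,  0.       ,  0.       ]), 'extrinsics': array([[ 0.04251604,  0.99906768, -0.00749334, -0.00194976],
       [ 0.54792355, -0.02958759, -0.836005  , -0.21512714],
       [-0.83544729,  0.03143784, -0.54867066,  1.4581865 ],
       [ 0.        ,  0.        ,  0.        ,  1.        ]])}
```

View pics/top0.png

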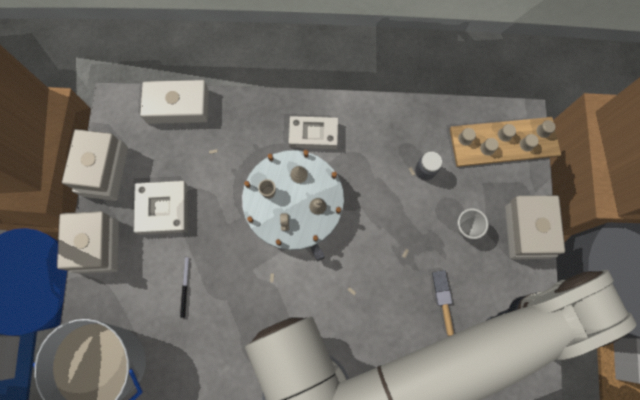

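View pics/scene0.png

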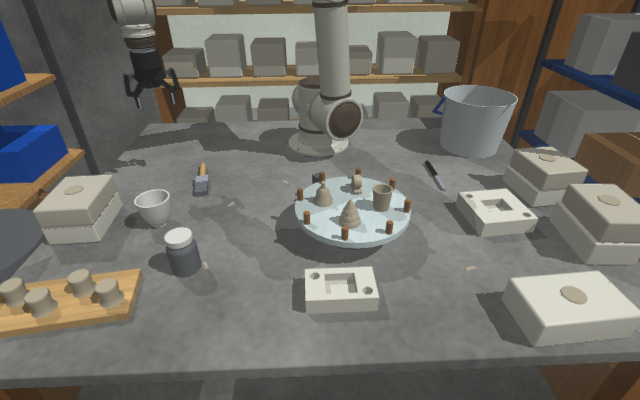

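Top view: wheel centred near (293,198), pegs around its rim, tongue near (317,252), fir near (299,173) on the far side, bell (318,205), snail (284,222), beaker (267,187). Scene view: fir tip (350,199), and the tongue lies behind the bell at about (318,178).

```bash
cat > h.py <<'E'
import cv2,numpy as np
from workcell import ctrl, vision
def ray(n,px,info=None):
    i=info or vision.camera_info(n);K=i['intrinsics'];E=np.array(i['extrinsics'])
    u=cv2.undistortPoints(np.array(px,float).reshape(-1,1,2),K,np.array(i['D'])).reshape(-1,2)
    d=np.c_[u,np.ones(len(u))]@E[:3,:3]; c=-E[:3,:3].T@E[:3,3]
    return c,d
def onplane(n,px,z,info=None):
    c,d=ray(n,px,info); return c+d*((z-c[2])/d[:,2])[:,None]
def cloud(n,dep,info=None):
    v,u=np.nonzero(dep>0); c,d=ray(n,np.c_[u,v],info); return c+d*dep[v,u][:,None],u,v
def pegs(n,p,info=None):
    h=cv2.cvtColor(p,cv2.COLOR_RGB2HSV)
    return ((h[...,0]<14)&(h[...,1]>110)&(h[...,2]>40)).astype(np.uint8)
def circ(P):
    A=np.c_[2*P,np.ones(len(P))];s=np.linalg.lstsq(A,(P**2).sum(1),rcond=None)[0]
    return s[:2],np.sqrt(s[2]+s[:2]@s[:2])
E
python3 - <<'E'
from h import *
f=np.load('top0.npz');p,d=f['p'],f['d']
m=pegs('top',p);m[:,:230]=0;m[:,355:]=0;m[:140]=0;m[255:]=0
k,l,s,c=cv2.connectedComponentsWithStats(m)
P=[]
for a in range(1,k):
    if s[a,4]>=6: P.append(onplane('top',[c[a]],.1)[0][:2]);print(c[a].round(1),s[a,4],P[-1].round(4))
P=np.array(P);C,r=circ(P);print('C',C,r,np.degrees(np.arctan2(*(P-C).T[::-1])).round(1))
X,u,v=cloud('top',d)
q=(np.hypot(*(X[:,:2]-C).T)<.16)&(X[:,2]>.05)
w=X[q&(abs(X[:,2]-.08)<.006)];print('wheel top z',np.median(w[:,2]))
# castings
R=np.hypot(*(X[:,:2]-C).T)
M=np.zeros(d.shape,np.uint8);t=(R<.118)&(X[:,2]>.095);M[v[t],u[t]]=1
k,l,s,c=cv2.connectedComponentsWithStats(M)
lab=l[v,u]
for a in range(1,k):
    if s[a,4]>15:
        Y=X[lab==a];print(c[a].round(1),s[a,4],Y.mean(0).round(3),'zmax',Y[:,2].max().round(3),'top',Y[Y[:,2].argmax()].round(3),'ang',np.degrees(np.arctan2(*(Y.mean(0)[:2]-C)[::-1])).round(1))
t=(R>.155)&(R<.2)&(X[:,2]>.06)&(X[:,2]<.095)
M[:]=0;M[v[t],u[t]]=1;k,l,s,c=cv2.connectedComponentsWithStats(M);lab=l[v,u]
for a in range(1,k):
    if s[a,4]>5:
        Y=X[lab==a];print('tong',c[a].round(1),s[a,4],Y.mean(0).round(3),'ang',np.degrees(np.arctan2(*(Y.mean(0)[:2]-C)[::-1])).round(1))
cv2.imwrite('pics/topz.png',cv2.resize(p[135:270,215:375,::-1],None,fx=5,fy=4.44,interpolation=cv2.INTER_CUBIC))
E
```

```text
Traceback (most recent call last):
  File "h.py", line 16, in circ
    A=np.c_[2*P,np.ones(len(P))];s=np.linalg.lstsq(A,(P**2).sum(1),rcond=None)[0]
                                                     ~~~~~~~~~~^^^
numpy.exceptions.AxisError: axis 1 is out of bounds for array of dimension 1
```

```bash
cat > an.py <<'E'
from h import *
def run(p,d,zoom=None):
    q=p.astype(int);m=((q[...,0]-q[...,2])>q[...,0]*.45).astype(np.uint8)&(q[...,0]>50);m=m.astype(np.uint8)
    m[:,:230]=0;m[:,355:]=0;m[:140]=0;m[252:]=0
    k,l,s,c=cv2.connectedComponentsWithStats(m)
    P=[]
    for a in range(1,k):
        if s[a,4]>=6: P.append(onplane('top',[c[a]],.1)[0][:2]);print(c[a].round(1),s[a,4],P[-1].round(4))
    P=np.array(P)
    if len(P)>3:
        C,r=circ(P);print('C',C,r,np.degrees(np.arctan2(*(P-C).T[::-1])).round(1))
    else: C=onplane('top',[[293,198]],.08)[0][:2]
    X,u,v=cloud('top',d);R=np.hypot(*(X[:,:2]-C).T)
    print('wheel top z',np.median(X[(R<.13)][:,2]))
    for nm,t in(('cast',(R<.118)&(X[:,2]>.095)),('tong',(R>.157)&(R<.2)&(X[:,2]>.065)&(X[:,2]<.095))):
        M=np.zeros(d.shape,np.uint8);M[v[t],u[t]]=1
        k,l,s,c=cv2.connectedComponentsWithStats(M);lab=l[v,u]
        for a in range(1,k):
            if s[a,4]>5:
                Y=X[lab==a];e=Y.mean(0)[:2]-C;print(nm,c[a].round(1),s[a,4],Y.mean(0).round(3),'zmax',Y[:,2].max().round(3),'top',Y[Y[:,2].argmax()].round(3),'ang',np.degrees(np.arctan2(*e[::-1])).round(1),'r',np.hypot(*e).round(3))
    if zoom: cv2.imwrite(zoom,cv2.resize(p[135:270,215:375,::-1],None,fx=5,fy=4.44,interpolation=cv2.INTER_CUBIC))
if __name__=='__main__':
    f=np.load('top0.npz');run(f['p'],f['d'],'pics/topz.png')
E
python3 an.py
```

```text
[305.5 152.2] 16 [0.6942 0.034 ]
[269.8 156.1] 16 [0.6779 0.1388]
[333.9 174.4] 11 [ 0.6295 -0.0522]
[246.5 183.5] 14 [0.5915 0.2018]
[338.  209.5] 12 [ 0.5247 -0.0674]
[249.5 219. ] 12 [0.4865 0.1856]
[315.  237.8] 10 [ 0.4396 -0.0045]
[278.  241.8] 10 [0.4239 0.1   ]
C [0.55888529 0.06707389] 0.1389067690903298 [ -13.7   31.1  -59.4   76.4 -104.3  121.4 -149.   166.3]
wheel top z 0.08055018649455381
cast [298.7 173.3] 180 [0.623 0.05  0.117] zmax 0.152 top [0.629 0.051 0.152] ang -14.7 r 0.067
cast [266.8 187.8] 181 [0.575 0.139 0.125] zmax 0.147 top [0.591 0.149 0.147] ang 77.6 r 0.074
cast [317.6 205.2] 152 [ 0.532 -0.008  0.115] zmax 0.145 top [ 0.531 -0.009  0.145] ang -109.9 r 0.08
cast [284.1 221.1] 123 [0.481 0.085 0.12 ] zmax 0.134 top [0.481 0.084 0.134] ang 167.4 r 0.08
tong [318.6 253.6] 87 [ 0.397 -0.016  0.08 ] zmax 0.088 top [ 0.407 -0.017  0.088] ang -152.7 r 0.182
```

View pics/topz.png

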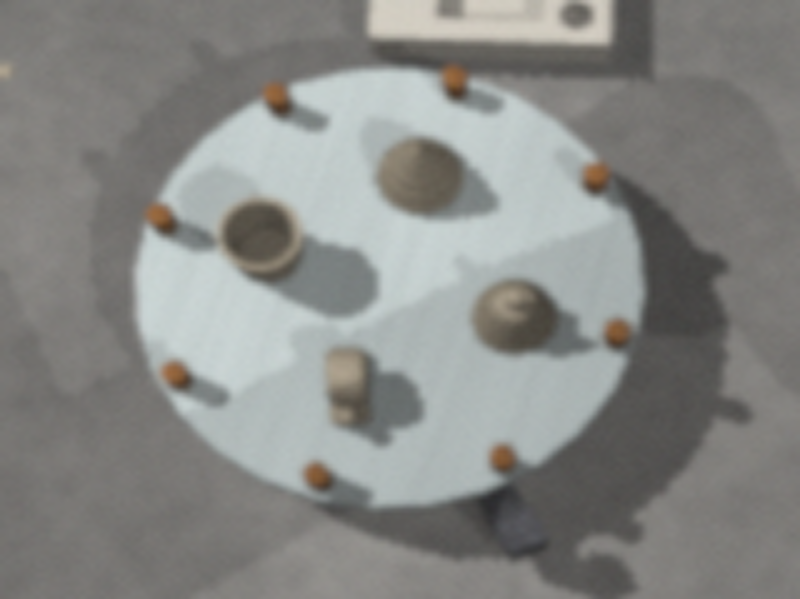

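Top crop: fir lies at about −14° (world yaw about the wheel centre) and the tongue at about −153°. The wheel therefore has to turn about 139° clockwise. I'll push the peg at −104° along the near side.

```bash
python3 -m handwheel '[{"tx":-20,"tz":39,"claw":0},{"tx":-20,"tz":39,"claw":0},{"tx":-20,"tz":39,"claw":0},{"tx":-20,"tz":39,"claw":0},{"tx":-20,"tz":39,"claw":0},{"tx":-20,"tz":39,"claw":0},{"tx":-20,"tz":39,"claw":0},{"tx":-20,"tz":39,"claw":0}]'; python3 -m handwheel '[{"tx":-20,"tz":39,"claw":0},{"tx":-20,"tz":39,"claw":0},{"tx":-20,"tz":39,"claw":0},{"tx":-17,"tz":41,"claw":0},{"ay":-2,"claw":0},{"ay":-2,"claw":0},{"ay":-2,"claw":0}]'; python3 -c "
from h import *
print(ctrl.get_obs())"
```

```text
{'clock': 0.1, 'q': array([-6.38279016e+01,  5.00737383e+00,  1.00371243e+01,  9.50985610e+01,
       -9.39405353e-04,  8.99976479e+01]), 'qvel': array([ 0.08566826, -0.16319603,  0.11478348,  0.13805015, -0.05097456,
       -0.01592974]), 'joint_torque': array([ 1.87411292e-04, -5.21561372e+01,  4.65652728e+01,  1.60984613e-02,
        4.78097775e-06, -9.09955205e-07]), 'tcp_pos': array([ 0.24247207, -0.49338655,  0.19604275]), 'ee_rot': array([[ 4.41105382e-01, -5.44425551e-04,  8.97455150e-01],
       [-8.97454511e-01,  1.07060757e-03,  4.41105718e-01],
       [-1.20097150e-03, -9.99999279e-01, -1.63464031e-05]]), 'contact_force': array([0.14423511, 0.97642103, 0.77454496]), 'wrist_torque': array([ 0.04894586, -0.0117346 ,  0.02701929]), 'grip_width': 0.08543839884025657}schema error: expected keys tx, ty, tz, ax, ay, az, claw
schema error: expected keys tx, ty, tz, ax, ay, az, claw
```

```bash
python3 -m handwheel '[{"tx":-20,"ty":0,"tz":39,"ax":0,"ay":0,"az":0,"claw":0},{"tx":-20,"ty":0,"tz":39,"ax":0,"ay":0,"az":0,"claw":0},{"tx":-20,"ty":0,"tz":39,"ax":0,"ay":0,"az":0,"claw":0},{"tx":-20,"ty":0,"tz":39,"ax":0,"ay":0,"az":0,"claw":0},{"tx":-20,"ty":0,"tz":39,"ax":0,"ay":0,"az":0,"claw":0},{"tx":-20,"ty":0,"tz":39,"ax":0,"ay":0,"az":0,"claw":0},{"tx":-20,"ty":0,"tz":39,"ax":0,"ay":0,"az":0,"claw":0},{"tx":-20,"ty":0,"tz":39,"ax":0,"ay":0,"az":0,"claw":0}]'; python3 -m handwheel '[{"tx":-20,"ty":0,"tz":39,"ax":0,"ay":0,"az":0,"claw":0},{"tx":-20,"ty":0,"tz":39,"ax":0,"ay":0,"az":0,"claw":0},{"tx":-20,"ty":0,"tz":39,"ax":0,"ay":0,"az":0,"claw":0},{"tx":-17,"ty":0,"tz":41,"ax":0,"ay":0,"az":0,"claw":0},{"tx":0,"ty":0,"tz":0,"ax":0,"ay":-2,"az":0,"claw":0},{"tx":0,"ty":0,"tz":0,"ax":0,"ay":-2,"az":0,"claw":0},{"tx":0,"ty":0,"tz":0,"ax":0,"ay":-2,"az":0,"claw":0}]'; python3 -c "
from h import *
print(ctrl.get_obs()['q'])"
```

```text
clock: 1.1
tcp_pos: [0.4526, -0.2111, 0.1964]
ee_rot: [[0.441, -0.0, 0.897], [-0.897, 0.0, 0.441], [-0.0, -1.0, -0.0]]
contact_force: [0.6, -0.3, -0.1]
grip_width: 0.0003
clock: 1.98
tcp_pos: [0.5598, -0.0733, 0.1962]
ee_rot: [[0.834, -0.001, 0.552], [-0.552, 0.0, 0.834], [-0.001, -1.0, -0.0]]
contact_force: [-0.3, -0.9, -0.4]
grip_width: 0.0001
[-7.46446580e+00  7.06389221e+00  1.22832039e+01  9.52767230e+01
 -3.85192329e-04  1.16008908e+02]
```

```bash
python3 -m handwheel '[{"tx":0,"ty":0,"tz":0,"ax":0,"ay":-2,"az":0,"claw":0},{"tx":0,"ty":0,"tz":0,"ax":0,"ay":-2,"az":0,"claw":0},{"tx":0,"ty":0,"tz":0,"ax":0,"ay":-2,"az":0,"claw":0},{"tx":0,"ty":0,"tz":0,"ax":0,"ay":-2,"az":0,"claw":0},{"tx":0,"ty":0,"tz":0,"ax":0,"ay":-2,"az":0,"claw":0},{"tx":0,"ty":0,"tz":0,"ax":0,"ay":-2,"az":0,"claw":0},{"tx":0,"ty":0,"tz":0,"ax":0,"ay":-2,"az":0,"claw":0},{"tx":0,"ty":0,"tz":0,"ax":0,"ay":-2,"az":0,"claw":0}]'; python3 -m handwheel '[{"tx":0,"ty":0,"tz":0,"ax":0,"ay":-2,"az":0,"claw":0},{"tx":0,"ty":0,"tz":0,"ax":0,"ay":-2,"az":0,"claw":0},{"tx":0,"ty":5,"tz":0,"ax":0,"ay":-2,"az":0,"claw":0},{"tx":0,"ty":5,"tz":0,"ax":0,"ay":-2,"az":0,"claw":0},{"tx":0,"ty":5,"tz":0,"ax":0,"ay":-2,"az":0,"claw":0},{"tx":0,"ty":5,"tz":0,"ax":0,"ay":-2,"az":0,"claw":0},{"tx":0,"ty":5,"tz":0,"ax":0,"ay":-2,"az":0,"claw":0},{"tx":0,"ty":5,"tz":0,"ax":0,"ay":-2,"az":0,"claw":0}]'; python3 -m handwheel '[{"tx":0,"ty":5,"tz":0,"ax":0,"ay":-2,"az":0,"claw":0},{"tx":0,"ty":5,"tz":0,"ax":0,"ay":-2,"az":0,"claw":0},{"tx":0,"ty":5,"tz":0,"ax":0,"ay":-2,"az":0,"claw":0},{"tx":0,"ty":5,"tz":0,"ax":0,"ay":-2,"az":0,"claw":0},{"tx":0,"ty":5,"tz":0,"ax":0,"ay":-2,"az":0,"claw":0},{"tx":0,"ty":5,"tz":0,"ax":0,"ay":-0.8,"az":0,"claw":0}]'
python3 - <<'E'
from h import *
print(ctrl.get_obs()['q'])
p,d=vision.snapshot('wrist');cv2.imwrite('pics/w1.png',p[:,:,::-1])
E
```

```text
clock: 2.98
tcp_pos: [0.5597, -0.0736, 0.1962]
ee_rot: [[0.688, -0.001, -0.725], [0.725, 0.0, 0.688], [-0.001, -1.0, 0.001]]
contact_force: [0.1, -0.7, -0.3]
grip_width: 0.0003
clock: 3.98
tcp_pos: [0.5597, -0.0736, 0.1661]
ee_rot: [[-0.595, -0.001, -0.804], [0.804, 0.0, -0.595], [0.001, -1.0, 0.001]]
contact_force: [0.1, -0.4, 0.1]
grip_width: 0.0
clock: 4.72
tcp_pos: [0.5596, -0.0736, 0.1361]
ee_rot: [[-1.0, -0.001, 0.007], [-0.007, 0.0, -1.0], [0.001, -1.0, -0.0]]
contact_force: [-0.6, 0.8, 0.7]
grip_width: -0.0002
[-7.49019578e+00  6.18693628e+00  4.66490559e+00  8.85264887e+01
  1.09118199e-03 -9.78800583e+01]
```

View pics/w1.png

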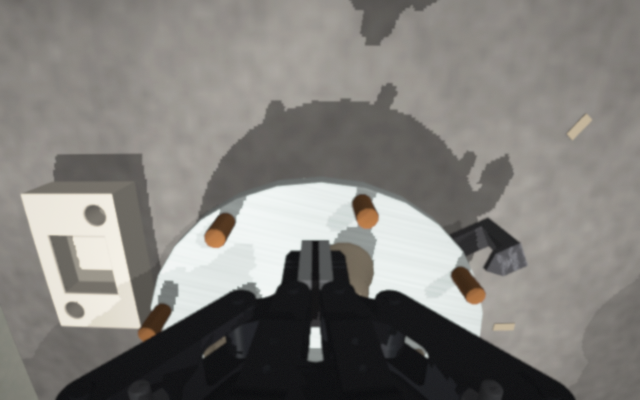

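Wrist view: the closed fingertips are at (315,245), the target peg at (367,215) just to their right, and the bell partly hidden behind the fingers at (352,265). The linkages spread along the rim, away from the castings. Next I descend and begin pushing.

```bash
python3 -m handwheel '[{"tx":0,"ty":11,"tz":0,"ax":0,"ay":0,"az":0,"claw":0},{"tx":0,"ty":11,"tz":0,"ax":0,"ay":0,"az":0,"claw":0},{"tx":0,"ty":11,"tz":0,"ax":0,"ay":0,"az":0,"claw":0},{"tx":0,"ty":11,"tz":0,"ax":0,"ay":0,"az":0,"claw":0}]';python3 -m handwheel '[{"tx":6.1,"ty":0,"tz":-0.13,"ax":0,"ay":0.5,"az":0,"claw":0},{"tx":6.1,"ty":0,"tz":-0.13,"ax":0,"ay":0.5,"az":0,"claw":0},{"tx":6.1,"ty":0,"tz":-0.13,"ax":0,"ay":0.5,"az":0,"claw":0},{"tx":6.1,"ty":0,"tz":-0.13,"ax":0,"ay":0.5,"az":0,"claw":0},{"tx":6.1,"ty":0,"tz":-0.13,"ax":0,"ay":0.5,"az":0,"claw":0},{"tx":6.1,"ty":0,"tz":-0.13,"ax":0,"ay":0.5,"az":0,"claw":0},{"tx":6.1,"ty":0,"tz":-0.13,"ax":0,"ay":0.5,"az":0,"claw":0},{"tx":6.1,"ty":0,"tz":-0.13,"ax":0,"ay":0.5,"az":0,"claw":0}]'
python3 - <<'E'
from h import *
import an
p,d=vision.snapshot('top');an.run(p,d)
p,d=vision.snapshot('wrist');cv2.imwrite('pics/w2.png',p[:,:,::-1])
E
```

```text
clock: 5.28
tcp_pos: [0.5597, -0.0736, 0.0917]
ee_rot: [[-1.0, -0.0, 0.003], [-0.003, 0.0, -1.0], [0.0, -1.0, -0.0]]
contact_force: [-0.5, 0.4, -0.9]
grip_width: 0.0
clock: 6.28
tcp_pos: [0.5118, -0.0653, 0.0922]
ee_rot: [[-0.94, -0.0, -0.341], [0.341, 0.0, -0.94], [0.0, -1.0, 0.0]]
contact_force: [0.4, -0.3, 0.5]
grip_width: -0.0001
[305.6 152.3] 17 [0.6941 0.0337]
[269.9 156.6] 12 [0.6765 0.1384]
[246.6 183.5] 13 [0.5916 0.2014]
[249.5 219. ] 10 [0.4865 0.1856]
[277.9 241.6] 11 [0.4243 0.1003]
C [0.55859847 0.06637709] 0.13889382696628397 [-13.5  31.4  76.2 121.2 165.8]
wheel top z 0.08162990295040817
cast [326.4 156.8] 669 [ 0.517 -0.024  0.598] zmax 0.613 top [ 0.494 -0.02   0.613] ang -114.5 r 0.099
cast [298.5 173.3] 181 [0.623 0.051 0.117] zmax 0.149 top [0.627 0.051 0.149] ang -13.4 r 0.067
cast [266.7 187.7] 184 [0.575 0.139 0.124] zmax 0.143 top [0.548 0.143 0.143] ang 77.5 r 0.075
cast [312.4 205.3] 27 [0.533 0.007 0.106] zmax 0.12 top [0.539 0.002 0.12 ] ang -113.6 r 0.065
cast [284.1 221.1] 126 [0.481 0.085 0.119] zmax 0.132 top [0.49  0.093 0.132] ang 166.8 r 0.08
```

View pics/w2.png

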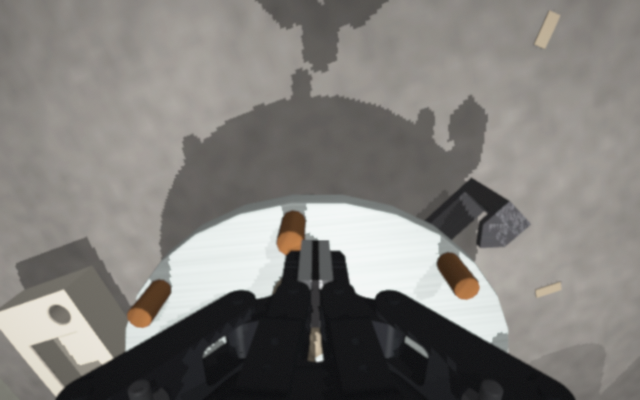

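Wrist view: the peg (top at 290,242) is now to the left of the fingertips (315,245). The wheel has not turned, so the finger slipped past the peg. I'll check the geometry with the wrist calibration.

Run:
```python
from h import *
o=ctrl.get_obs();i=vision.camera_info('wrist')
print(i)
print('peg',onplane('wrist',[[290,243],[458,287],[140,317]],.112,i))
R=np.array(o['ee_rot']);t=np.array(o['tcp_pos'])
E=np.array(i['extrinsics'])
for off in([0,0,0],[0,-.019,0],[0,0,.011],[0,0,-.011],[.01,0,0]):
    q,_=cv2.projectPoints((t+R@np.array(off)).reshape(1,3),cv2.Rodrigues(E[:3,:3])[0],E[:3,3],i['intrinsics'],np.array(i['D']));print(off,q.ravel())
p,d=vision.snapshot('wrist');X,u,v=cloud('wrist',d,i)
for px in((308,245),(322,245),(315,265),(308,275),(295,265),(335,265)):
    print(px,X[(u==px[0])&(v==px[1])])
```

```text
{'intrinsics': array([[326.46987992,   0.        , 314.95772956],
       [  0.        , 326.46987992, 191.32074948],
       [  0.        ,   0.        ,   1.        ]]), 'D': array([-0.05515261,  0.        ,  0.        ,  0.        ,  0.        ]), 'extrinsics': array([[-9.40627129e-01,  3.39441595e-01,  8.54927358e-05,
         5.03041673e-01],
       [ 3.22206973e-01,  8.92788951e-01,  3.14818290e-01,
        -1.14197345e-01],
       [ 1.06786096e-01,  2.96154171e-01, -9.49151957e-01,
         2.45261435e-01],
       [ 0.00000000e+00,  0.00000000e+00,  0.00000000e+00,
         1.00000000e+00]])}
peg [[ 0.5238427  -0.06968769  0.112     ]
 [ 0.44420449 -0.01079272  0.112     ]
 [ 0.62648462 -0.05364339  0.112     ]]
[0, 0, 0] [314.3599604  227.73259535]
[0, -0.019, 0] [314.29928265 242.61672795]
[0, 0, 0.011] [314.35488917 210.42315966]
[0, 0, -0.011] [314.36502308 244.39932032]
[0.01, 0, 0] [331.27404292 227.73248507]
(308, 245) [[ 0.51048142 -0.07673869  0.1355296 ]]
(322, 245) [[ 0.50451912 -0.07446798  0.13531679]]
(315, 265) [[ 0.50732579 -0.07610551  0.15359323]]
(308, 275) [[ 0.51022901 -0.07605668  0.15924749]]
(295, 265) [[ 0.51697119 -0.07468168  0.1459581 ]]
(335, 265) [[ 0.50077947 -0.06897487  0.14617209]]
```

Run:
```python
from h import *
o=ctrl.get_obs();i=vision.camera_info('wrist')
R=np.array(o['ee_rot']);t=np.array(o['tcp_pos'])
p,d=vision.snapshot('wrist');X,u,v=cloud('wrist',d,i);L=(X-t)@R*1000
for c in (300,308,315,322,340):
    print(c)
    for r in range(226,300,4):
        k=(u==c)&(v==r)
        if k.any(): print(r,L[k][0].round(),p[r,c])
```

```text
300
226 [-8. -9.  5.] [86 58 34]
230 [ -8. -15.   5.] [86 58 33]
234 [ -8. -17.   4.] [130  87  52]
238 [ -8. -18.   2.] [184 124  74]
242 [ -8. -18.  -0.] [172 121  81]
246 [ -6. -44.  11.] [152 112  80]
250 [ -6. -48.  11.] [100  83  73]
254 [ -6. -52.  11.] [68 71 71]
258 [ -6. -54.  11.] [77 78 79]
262 [ -6. -58.  11.] [84 87 87]
266 [ -6. -61.  11.] [85 88 88]
270 [ -6. -64.  11.] [88 90 90]
274 [ -5. -67.  11.] [89 91 92]
278 [ -5. -70.  11.] [89 92 92]
282 [ -5. -74.  12.] [42 42 44]
286 [ -5. -77.  13.] [22 23 24]
290 [ -5. -79.  12.] [23 23 25]
294 [ -5. -82.  13.] [22 23 25]
298 [ -5. -83.  12.] [23 23 25]
308
226 [-4. 13. -5.] [231 235 233]
230 [-4. 13. -8.] [236 240 238]
234 [ -4.  13. -11.] [147 153 150]
238 [ -4.  13. -13.] [139 145 142]
242 [ -3. -41.  12.] [91 93 93]
246 [ -3. -43.  11.] [90 93 93]
250 [ -3. -47.  11.] [90 93 93]
254 [ -3. -53.  12.] [90 92 93]
258 [ -3. -55.  11.] [90 93 92]
262 [ -3. -58.  11.] [90 93 93]
266 [ -2. -62.  12.] [90 92 92]
270 [ -2. -63.  11.] [90 93 93]
274 [ -2. -67.  11.] [89 92 92]
278 [ -2. -70.  11.] [90 92 93]
282 [ -2. -71.  10
[... 1281 characters left out ...]
59 60 61]
290 [  3. -79.  12.] [27 28 30]
294 [  3. -81.  12.] [22 23 24]
298 [  3. -83.  12.] [21 21 23]
340
226 [16. 13. -5.] [243 246 246]
230 [16. 13. -8.] [242 246 245]
234 [ 16.  13. -11.] [242 246 245]
238 [ 16.  14. -14.] [242 246 245]
242 [ 17.  13. -16.] [241 246 244]
246 [ 17.  13. -19.] [242 246 245]
250 [ 17.  14. -23.] [195 202 200]
254 [ 12. -44.   7.] [26 26 28]
258 [ 11. -48.   7.] [23 24 25]
262 [ 11. -51.   7.] [26 27 28]
266 [ 11. -54.   7.] [28 28 31]
270 [ 11. -58.   8.] [23 23 26]
274 [ 10. -62.   8.] [23 24 25]
278 [ 10. -63.   7.] [23 24 25]
282 [  9. -76.  14.] [23 23 24]
290 [  9. -81.  13.] [25 26 29]
294 [  9. -81.  12.] [23 23 26]
298 [  9. -84.  13.] [23 24 26]
```

The depth image puts the real fingertips about 40 mm behind the reported TCP, at z≈0.132. That agrees with the finger passing over the peg without contact. I'll back up and then lower about 40 mm, watching the force.

```bash
python3 -m handwheel '[{"tx":-12.2,"ty":0,"tz":-0.5,"ax":0,"ay":-1,"az":0,"claw":0},{"tx":-12.2,"ty":0,"tz":-0.5,"ax":0,"ay":-1,"az":0,"claw":0},{"tx":-12.2,"ty":0,"tz":-0.5,"ax":0,"ay":-1,"az":0,"claw":0},{"tx":-12.2,"ty":0,"tz":-0.5,"ax":0,"ay":-1,"az":0,"claw":0},{"tx":0,"ty":10,"tz":0,"ax":0,"ay":0,"az":0,"claw":0},{"tx":0,"ty":10,"tz":0,"ax":0,"ay":0,"az":0,"claw":0},{"tx":0,"ty":8,"tz":0,"ax":0,"ay":0,"az":0,"claw":0}]'
python3 - <<'E'
from h import *
o=ctrl.get_obs();i=vision.camera_info('wrist')
R=np.array(o['ee_rot']);t=np.array(o['tcp_pos'])
p,d=vision.snapshot('wrist');X,u,v=cloud('wrist',d,i);L=(X-t)@R*1000
k=(abs(L[:,0])<8)&(L[:,2]>8)&(L[:,2]<14)&(X[:,2]>.085)&(L[:,1]>-75)
print(t,o['contact_force'],np.percentile(L[k][:,1],[95,99,100]),np.percentile(X[k][:,2],[0,1,5]))
print('wheel z',np.median(X[(abs(X[:,2]-.08)<.01)][:,2]))
cv2.imwrite('pics/w3.png',p[:,:,::-1])
E
```

```text
clock: 7.35
tcp_pos: [0.5592, -0.0737, 0.0635]
ee_rot: [[-1.0, -0.001, 0.002], [-0.002, 0.0, -1.0], [0.001, -1.0, -0.0]]
contact_force: [-0.5, 0.3, 0.6]
grip_width: 0.0001
[ 0.55917389 -0.07370324  0.06354349] [-0.48864049  0.29726967  0.6195352 ] [-40.13972098 -37.93043899 -36.68103916] [0.10022425 0.1014743  0.10368197]
wheel z 0.07903283227920979
```

View pics/w3.png

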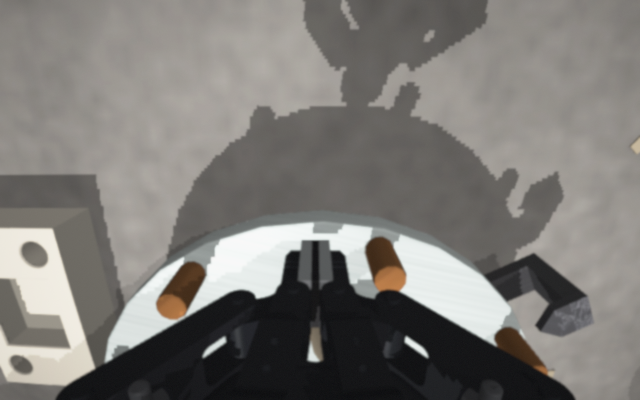

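Wrist view: the fingertips (315,243) are beside the peg (top at 390,278). The reported TCP is at z=0.0635, below the wheel face, and there is no force. This confirms the tip offset of about 38 mm.

```bash
python3 -m handwheel '[{"tx":0,"ty":8,"tz":0,"ax":0,"ay":0,"az":0,"claw":0},{"tx":6.1,"ty":0,"tz":-0.13,"ax":0,"ay":0.5,"az":0,"claw":0},{"tx":6.1,"ty":0,"tz":-0.13,"ax":0,"ay":0.5,"az":0,"claw":0},{"tx":6.1,"ty":0,"tz":-0.13,"ax":0,"ay":0.5,"az":0,"claw":0},{"tx":6.1,"ty":0,"tz":-0.13,"ax":0,"ay":0.5,"az":0,"claw":0},{"tx":6.1,"ty":0,"tz":-0.13,"ax":0,"ay":0.5,"az":0,"claw":0},{"tx":6.1,"ty":0,"tz":-0.13,"ax":0,"ay":0.5,"az":0,"claw":0},{"tx":6.1,"ty":0,"tz":-0.13,"ax":0,"ay":0.5,"az":0,"claw":0}]';python3 -m handwheel '[{"tx":6.1,"ty":0,"tz":-0.13,"ax":0,"ay":0.5,"az":0,"claw":0},{"tx":6.1,"ty":0,"tz":-0.13,"ax":0,"ay":0.5,"az":0,"claw":0},{"tx":6.1,"ty":0,"tz":-0.13,"ax":0,"ay":0.5,"az":0,"claw":0},{"tx":6.1,"ty":0,"tz":-0.13,"ax":0,"ay":0.5,"az":0,"claw":0}]'
python3 - <<'E'
from h import *
import an
p,d=vision.snapshot('top');an.run(p,d)
E
```

```text
clock: 8.4
tcp_pos: [0.5178, -0.0675, 0.0567]
ee_rot: [[-0.954, 0.001, -0.299], [0.299, -0.0, -0.954], [-0.001, -1.0, 0.0]]
contact_force: [0.4, -1.1, -1.1]
grip_width: 0.0
clock: 8.9
tcp_pos: [0.4952, -0.0583, 0.0567]
ee_rot: [[-0.888, 0.001, -0.461], [0.461, -0.0, -0.888], [-0.001, -1.0, -0.0]]
contact_force: [0.8, -0.6, -0.3]
grip_width: 0.0002
[287.  151.2] 14 [0.6952 0.0889]
[255. 168.] 13 [0.6396 0.1801]
[244.7 202.3] 12 [0.535 0.203]
[262.  233.5] 10 [0.4458 0.147 ]
[297.4 243.5] 11 [0.4211 0.0448]
C [0.55858351 0.06650321] 0.13886366205742012 [   9.3   54.5   99.8  144.5 -171. ]
wheel top z 0.08156841038021967
cast [319.2 170. ] 731 [ 0.529 -0.008  0.467] zmax 0.578 top [ 0.47  -0.006  0.578] ang -111.9 r 0.08
cast [271.1 179.2] 187 [0.6   0.128 0.125] zmax 0.144 top [0.582 0.109 0.144] ang 55.8 r 0.075
cast [308.7 213.2] 48 [0.508 0.016 0.112] zmax 0.141 top [0.511 0.01  0.141] ang -135.3 r 0.072
cast [275.3 216.4] 131 [0.493 0.11  0.119] zmax 0.134 top [0.503 0.113 0.134] ang 146.2 r 0.079
```

The wheel turned 22° clockwise with about 1 N of force. I'll continue along the arc.

```bash
python3 -m handwheel '[{"tx":6.1,"ty":0,"tz":-0.13,"ax":0,"ay":0.5,"az":0,"claw":0},{"tx":6.1,"ty":0,"tz":-0.13,"ax":0,"ay":0.5,"az":0,"claw":0},{"tx":6.1,"ty":0,"tz":-0.13,"ax":0,"ay":0.5,"az":0,"claw":0},{"tx":6.1,"ty":0,"tz":-0.13,"ax":0,"ay":0.5,"az":0,"claw":0},{"tx":6.1,"ty":0,"tz":-0.13,"ax":0,"ay":0.5,"az":0,"claw":0},{"tx":6.1,"ty":0,"tz":-0.13,"ax":0,"ay":0.5,"az":0,"claw":0},{"tx":6.1,"ty":0,"tz":-0.13,"ax":0,"ay":0.5,"az":0,"claw":0},{"tx":6.1,"ty":0,"tz":-0.13,"ax":0,"ay":0.5,"az":0,"claw":0}]';python3 -m handwheel '[{"tx":6.1,"ty":0,"tz":-0.13,"ax":0,"ay":0.5,"az":0,"claw":0},{"tx":6.1,"ty":0,"tz":-0.13,"ax":0,"ay":0.5,"az":0,"claw":0},{"tx":6.1,"ty":0,"tz":-0.13,"ax":0,"ay":0.5,"az":0,"claw":0},{"tx":6.1,"ty":0,"tz":-0.13,"ax":0,"ay":0.5,"az":0,"claw":0},{"tx":6.1,"ty":0,"tz":-0.13,"ax":0,"ay":0.5,"az":0,"claw":0},{"tx":6.1,"ty":0,"tz":-0.13,"ax":0,"ay":0.5,"az":0,"claw":0},{"tx":6.1,"ty":0,"tz":-0.13,"ax":0,"ay":0.5,"az":0,"claw":0},{"tx":6.1,"ty":0,"tz":-0.13,"ax":0,"ay":0.5,"az":0,"claw":0}]'
python3 - <<'E'
from h import *
import an
print(ctrl.get_obs()['q'].round(0))
p,d=vision.snapshot('top');an.run(p,d)
E
```

```text
clock: 9.95
tcp_pos: [0.4567, -0.0288, 0.0567]
ee_rot: [[-0.677, 0.001, -0.736], [0.736, -0.0, -0.677], [-0.001, -1.0, -0.0]]
contact_force: [0.9, -2.1, 0.5]
grip_width: 0.0003
clock: 10.95
tcp_pos: [0.4304, 0.0121, 0.0567]
ee_rot: [[-0.384, 0.001, -0.923], [0.923, -0.0, -0.384], [-0.0, -1.0, -0.0]]
contact_force: [-0.3, -1.2, 0.5]
grip_width: 0.0
[  2. -12. -22.  80.  -0. -21.]
[283.2 151.8] 13 [0.693  0.1002]
[318.4 158.5] 11 [ 0.6765 -0.0048]
[252.7 170.9] 15 [0.6304 0.1862]
[338.9 187.4] 11 [ 0.5908 -0.068 ]
[244.8 205.5] 11 [0.5257 0.2019]
[264.6 235.6] 11 [0.44   0.1391]
C [0.55839794 0.06721673] 0.13869602368187858 [ 13.8 -31.4  58.8 -76.5 103.6 148.7]
wheel top z 0.08165108736858095
cast [286.1 169.8] 181 [0.63  0.087 0.125] zmax 0.145 top [0.623 0.108 0.145] ang 15.0 r 0.075
cast [295.7 189.8] 404 [0.468 0.034 0.529] zmax 0.573 top [0.442 0.057 0.573] ang -160.0 r 0.097
cast [266.1 200.8] 133 [0.538 0.139 0.118] zmax 0.132 top [0.537 0.13  0.132] ang 106.0 r 0.075
```

```bash
python3 -m handwheel '[{"tx":6.1,"ty":0,"tz":-0.13,"ax":0,"ay":0.5,"az":0,"claw":0},{"tx":6.1,"ty":0,"tz":-0.13,"ax":0,"ay":0.5,"az":0,"claw":0},{"tx":6.1,"ty":0,"tz":-0.13,"ax":0,"ay":0.5,"az":0,"claw":0},{"tx":6.1,"ty":0,"tz":-0.13,"ax":0,"ay":0.5,"az":0,"claw":0},{"tx":6.1,"ty":0,"tz":-0.13,"ax":0,"ay":0.5,"az":0,"claw":0},{"tx":6.1,"ty":0,"tz":-0.13,"ax":0,"ay":0.5,"az":0,"claw":0},{"tx":6.1,"ty":0,"tz":-0.13,"ax":0,"ay":0.5,"az":0,"claw":0},{"tx":6.1,"ty":0,"tz":-0.13,"ax":0,"ay":0.5,"az":0,"claw":0}]';python3 -m handwheel '[{"tx":6.1,"ty":0,"tz":-0.13,"ax":0,"ay":0.5,"az":0,"claw":0},{"tx":6.1,"ty":0,"tz":-0.13,"ax":0,"ay":0.5,"az":0,"claw":0},{"tx":6.1,"ty":0,"tz":-0.13,"ax":0,"ay":0.5,"az":0,"claw":0},{"tx":6.1,"ty":0,"tz":-0.13,"ax":0,"ay":0.5,"az":0,"claw":0},{"tx":6.1,"ty":0,"tz":-0.13,"ax":0,"ay":0.5,"az":0,"claw":0},{"tx":6.1,"ty":0,"tz":-0.13,"ax":0,"ay":0.5,"az":0,"claw":0},{"tx":6.1,"ty":0,"tz":-0.13,"ax":0,"ay":0.5,"az":0,"claw":0},{"tx":6.1,"ty":0,"tz":-0.13,"ax":0,"ay":0.5,"az":0,"claw":0}]';python3 -m handwheel '[{"tx":6.1,"ty":0,"tz":-0.13,"ax":0,"ay":0.5,"az":0,"claw":0},{"tx":6.1,"ty":0,"tz":-0.13,"ax":0,"ay":0.5,"az":0,"claw":0},{"tx":6.1,"ty":0,"tz":-0.13,"ax":0,"ay":0.5,"az":0,"claw":0},{"tx":6.1,"ty":0,"tz":-0.13,"ax":0,"ay":0.5,"az":0,"claw":0},{"tx":6.1,"ty":0,"tz":-0.13,"ax":0,"ay":0.5,"az":0,"claw":0},{"tx":6.1,"ty":0,"tz":-0.13,"ax":0,"ay":0.5,"az":0,"claw":0},{"tx":6.1,"ty":0,"tz":-0.13,"ax":0,"ay":0.5,"az":0,"claw":0},{"tx":0,"ty":0,"tz":0,"ax":0,"ay":0,"az":0,"claw":0}]'
python3 - <<'E'
from h import *
import an
print(ctrl.get_obs()['q'].round(0))
p,d=vision.snapshot('top');an.run(p,d,'pics/topz2.png')
E
```

```text
clock: 12.0
tcp_pos: [0.4199, 0.0595, 0.0567]
ee_rot: [[-0.046, 0.001, -0.999], [0.999, -0.0, -0.046], [-0.0, -1.0, -0.001]]
contact_force: [0.6, -0.6, -0.6]
grip_width: -0.0001
clock: 13.0
tcp_pos: [0.4261, 0.1076, 0.0567]
ee_rot: [[0.298, 0.0, -0.955], [0.955, -0.0, 0.298], [-0.0, -1.0, -0.001]]
contact_force: [0.0, -0.3, -0.9]
grip_width: 0.0004
clock: 14.0
tcp_pos: [0.4447, 0.146, 0.0565]
ee_rot: [[0.57, -0.0, -0.822], [0.822, 0.0, 0.57], [0.0, -1.0, 0.0]]
contact_force: [0.2, -0.7, -1.1]
grip_width: -0.0
[ 18.  -7. -17.  80.   0.  53.]
[294.7 150.7] 14 [0.6977 0.0661]
[260.6 162.5] 16 [0.6572 0.1647]
[327.1 165.6] 11 [ 0.6554 -0.0313]
[339.8 198.5] 10 [ 0.5575 -0.0716]
[324.2 231.5] 10 [ 0.4589 -0.03  ]
[289.1 243.7] 9 [0.4198 0.0682]
C [0.55839427 0.06728267] 0.1388332893609399 [  -0.5   44.6  -45.5  -90.4 -135.6  179.6]
wheel top z 0.08147285266850512
cast [255.4 182.7] 542 [0.471 0.114 0.56 ] zmax 0.578 top [0.453 0.11  0.578] ang 151.8 r 0.1
cast [310.5 176.5] 180 [0.613 0.016 0.124] zmax 0.144 top [0.629 0.02  0.144] ang -43.3 r 0.075
cast [275.1 177.1] 130 [0.609 0.118 0.119] zmax 0.134 top [0.602 0.119 0.134] ang 45.0 r 0.071
cast [310.1 214.8] 189 [0.502 0.012 0.117] zmax 0.149 top [0.506 0.012 0.149] ang -135.5 r 0.079
cast [274.7 214. ] 78 [0.501 0.113 0.114] zmax 0.143 top [0.503 0.121 0.143] ang 141.5 r 0.073
tong [318.6 253.6] 86 [ 0.398 -0.016  0.08 ] zmax 0.086 top [ 0.387 -0.018  0.086] ang -152.5 r 0.181
```

View pics/topz2.png

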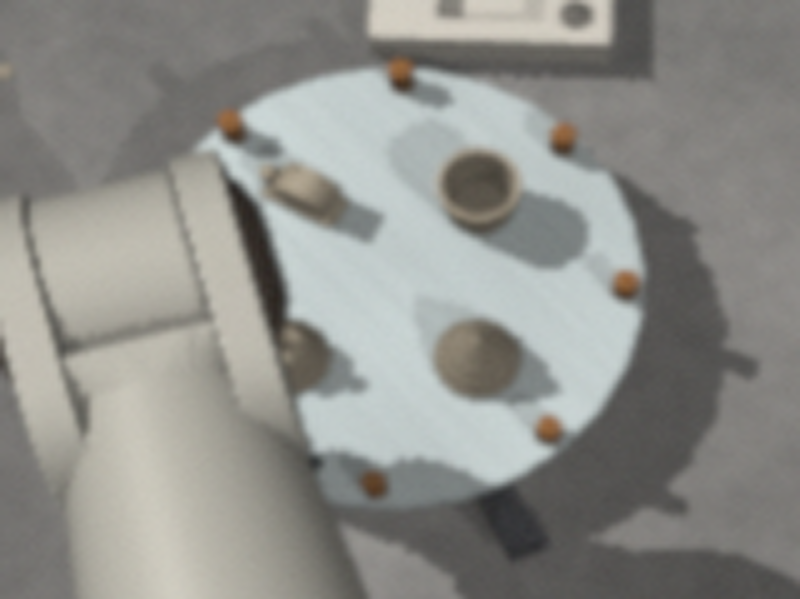

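Top crop: the wheel has turned 122°. The fir (478,355) is now about 17–18° short of the tongue (515,520), and all castings are standing. I'll fit both angles more carefully.

```bash
cat > fit.py <<'E'
from h import *
from scipy.optimize import least_squares
C=np.array([.5585,.0669])
def ang(e): return np.degrees(np.arctan2(e[1],e[0]))
def run(guess):
    res=[]
    for n in('top','top','scene'):
        p,d=vision.snapshot(n);X,u,v=cloud(n,d)
        g=C+.075*np.array([np.cos(np.radians(guess)),np.sin(np.radians(guess))])
        for _ in range(2):
            Y=X[(np.hypot(*(X[:,:2]-g).T)<.032)&(X[:,2]>.09)&(X[:,2]<.15)]
            f=lambda s:np.hypot(*(Y[:,:2]-s[:2]).T)-np.clip(.026*(1-(Y[:,2]-.08-s[2])/.066),0,1)
            s=least_squares(f,[*g,0],loss='soft_l1',f_scale=.003).x;g=s[:2]
        print(n,'fir',s.round(4),len(Y),'ang',ang(g-C).round(2),'r',np.hypot(*(g-C)).round(4),'rms',np.sqrt((f(s)**2).mean()).round(4))
        if n=='top':
            R=np.hypot(*(X[:,:2]-C).T);T=X[(R>.16)&(R<.2)&(abs(X[:,2]-.08)<.005)&(X[:,0]<.45)&(X[:,1]<.03)]
            c,_,V=None,None,np.linalg.svd(T[:,:2]-T[:,:2].mean(0))[2]
            print('tongue',len(T),ang(T[:,:2].mean(0)-C).round(2),'pca',ang(V[0]).round(1),np.percentile(np.hypot(*(T[:,:2]-C).T),[2,98]).round(3))
            # dark pixels on plane z=.08
            uu,vv=np.meshgrid(range(295,345),range(235,275));px=np.c_[uu.ravel(),vv.ravel()]
            W=onplane('top',px,.08)[:,:2]-C;a=np.radians(-152.5);w=W@[np.cos(a),np.sin(a)];l=W@[-np.sin(a),np.cos(a)]
            dk=p[px[:,1],px[:,0]].mean(1)<75;k=dk&(w>.165)&(w<.19)&(abs(l)<.025)
            print('dark lat mm',np.percentile(l[k],[5,50,95])*1e3,l[k].mean()*1e3,k.sum())
if __name__=='__main__':
    import sys;run(float(sys.argv[1]))
E
python3 fit.py -134
```

```text
top fir [0.5067 0.0122 0.0089] 222 ang -133.44 r 0.0754 rms 0.0016
tongue 73 -152.73 pca -157.4 [0.165 0.195]
dark lat mm [-18.38638628  -4.80852538  10.39817628] -4.309915425867822 95
top fir [0.5066 0.0123 0.0091] 225 ang -133.54 r 0.0753 rms 0.0016
tongue 70 -152.47 pca -152.1 [0.166 0.195]
dark lat mm [-18.38638628  -3.85822937  10.39817628] -4.029616373696329 95
scene fir [0.5068 0.0103 0.0103] 246 ang -132.39 r 0.0766 rms 0.0016
```

```bash
python3 -m handwheel '[{"tx":6.1,"ty":0,"tz":-0.13,"ax":0,"ay":0.5,"az":0,"claw":0},{"tx":6.1,"ty":0,"tz":-0.13,"ax":0,"ay":0.5,"az":0,"claw":0},{"tx":6.1,"ty":0,"tz":-0.13,"ax":0,"ay":0.5,"az":0,"claw":0},{"tx":6.1,"ty":0,"tz":-0.13,"ax":0,"ay":0.5,"az":0,"claw":0},{"tx":6.1,"ty":0,"tz":-0.13,"ax":0,"ay":0.5,"az":0,"claw":0},{"tx":6.1,"ty":0,"tz":-0.13,"ax":0,"ay":0.5,"az":0,"claw":0},{"tx":4.9,"ty":0,"tz":-0.1,"ax":0,"ay":0.4,"az":0,"claw":0},{"tx":0,"ty":0,"tz":0,"ax":0,"ay":0,"az":0,"claw":0}]'; python3 fit.py -150
python3 - <<'E'
from h import *
from fit import C
# averaged rectified crop around the tongue at z=.08, 0.25 mm/px; lines from the axis every degree
p=np.mean([vision.snapshot('top')[0] for _ in range(4)],0).astype(np.uint8)
i=vision.camera_info('top')
a=np.radians(-152.6);A=np.array([np.cos(a),np.sin(a)]);B=np.array([-A[1],A[0]])
l=np.arange(-50,50.01,.25)/1e3;r=np.arange(200,30,-.3)/1e3
G=C+r[:,None,None]*A+l[None,:,None]*B
W=np.c_[G.reshape(-1,2),np.full(G.size//2,.08)]
E=np.array(i['extrinsics']);q,_=cv2.projectPoints(W,cv2.Rodrigues(E[:3,:3])[0],E[:3,3],i['intrinsics'],np.array(i['D']))
q=q.reshape(G.shape).astype(np.float32);im=cv2.remap(p,q[...,0],q[...,1],cv2.INTER_CUBIC)[:,:,::-1].copy()
np.save('tong.npy',im)
cv2.line(im,(200,0),(200,im.shape[0]),(0,0,255),1)
cv2.imwrite('pics/rect.png',im)
E
```

```text
clock: 15.2
tcp_pos: [0.473, 0.1759, 0.0566]
ee_rot: [[0.786, -0.0, -0.619], [0.619, 0.0, 0.786], [-0.0, -1.0, 0.0]]
contact_force: [-0.2, -0.7, 0.1]
grip_width: 0.0002
top fir [0.4932 0.0291 0.0091] 234 ang -149.92 r 0.0754 rms 0.0015
tongue 76 -152.53 pca -158.2 [0.165 0.194]
dark lat mm [-17.96743768  -4.33337738  10.4045165 ] -4.122979717762858 94
top fir [0.4931 0.029  0.0094] 223 ang -149.93 r 0.0756 rms 0.0014
tongue 70 -152.49 pca -149.9 [0.166 0.195]
dark lat mm [-17.95993128  -3.85822937  10.39817628] -3.971864312344247 95
scene fir [0.493  0.0272 0.0105] 243 ang -148.76 r 0.0765 rms 0.0017
```

View pics/rect.png

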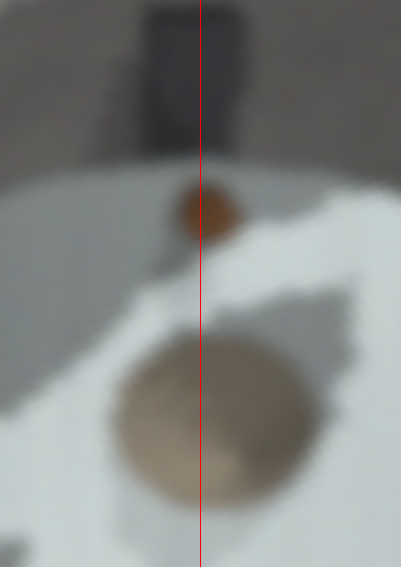

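Rectified view (axis downwards): the tongue spans columns about 147–240, centred near 193, and the fir centre is near 213. I'll measure the tongue's edges and the peg circle a bit more precisely.

Run:
```python
import numpy as np
g=np.load('tong.npy').astype(float).mean(2)
for a,b in((20,50),(50,80),(80,110),(110,140)):
    s=g[a:b].mean(0);s=np.convolve(s,np.ones(5)/5,'same');m=s[175:215].mean()
    L=np.interp((m+s[100:130].mean())/2,s[185:120:-1],np.arange(185,120,-1));R=np.interp((m+s[260:290].mean())/2,s[205:270],np.arange(205,270))
    r=200-.3*(a+b)/2;lat=((L+R)/2-200)*.25
    print(r,(L-200)*.25,(R-200)*.25,'w',(R-L)*.25,'ang',-152.6+np.degrees(lat/r), s[[110,130,140,150,160,190,220,235,245,260,280]].round())
```

```text
189.5 -14.989445354196995 11.563958717712183 w 26.553404071909178 ang -153.11785205026132 [86. 81. 69. 55. 51. 53. 54. 57. 66. 81. 83.]
180.5 -15.94172585227274 11.848172982283465 w 27.789898834556205 ang -153.2497044395126 [82. 73. 64. 54. 53. 55. 55. 58. 66. 80. 83.]
171.5 -16.738368506493508 10.314654947916658 w 27.053023454410166 ang -153.6730369554152 [77. 67. 58. 50. 50. 53. 54. 62. 72. 82. 83.]
162.5 -16.185769450800912 8.32453125 w 24.51030070080091 ang -153.98589467893203 [74. 66. 57. 49. 45. 50. 55. 70. 81. 86. 85.]
```

The right edge is clean and puts the tongue's centre line at about −152.7°. The left edge is blurred by the side face and a shadow. The fir is at −149.9°, so I'll push another 2.8°.

```bash
python3 -m handwheel '[{"tx":2.4,"ty":0,"tz":0,"ax":0,"ay":0.2,"az":0,"claw":0},{"tx":2.4,"ty":0,"tz":0,"ax":0,"ay":0.2,"az":0,"claw":0},{"tx":2,"ty":0,"tz":0,"ax":0,"ay":0.16,"az":0,"claw":0},{"tx":0,"ty":0,"tz":0,"ax":0,"ay":0,"az":0,"claw":0},{"tx":0,"ty":0,"tz":0,"ax":0,"ay":0,"az":0,"claw":0}]'; python3 fit.py -152.6; python3 -c "
from h import *;import an
an.run(*vision.snapshot('top'))"
```

```text
clock: 16.18
tcp_pos: [0.4784, 0.1802, 0.0567]
ee_rot: [[0.815, -0.0, -0.579], [0.579, 0.0, 0.815], [0.0, -1.0, 0.0]]
contact_force: [-0.3, 0.4, 0.3]
grip_width: 0.0003
top fir [0.4917 0.0319 0.009 ] 219 ang -152.34 r 0.0754 rms 0.0015
tongue 68 -152.61 pca -153.3 [0.165 0.195]
dark lat mm [-17.97494407  -3.85822937  10.41085672] -3.9910179280690525 93
top fir [0.4915 0.0318 0.0094] 226 ang -152.34 r 0.0756 rms 0.0014
tongue 74 -152.59 pca -155.9 [0.165 0.194]
dark lat mm [-19.18153177  -4.80852538  10.39817628] -4.3516123205685195 95
scene fir [0.4917 0.0298 0.01  ] 249 ang -150.95 r 0.0764 rms 0.0017
[274.2 154.4] 13 [0.6838 0.1263]
[310. 154.] 15 [0.6893 0.0205]
[335.9 178.4] 11 [ 0.6176 -0.0584]
[336.2 213.9] 11 [ 0.5115 -0.0626]
[273.7 240.2] 10 [0.4279 0.1125]
[310.6 239.8] 8 [0.4335 0.0077]
C [0.55879397 0.06717366] 0.13848029035747758 [  25.3  -19.7  -64.9 -110.   160.9 -154.6]
wheel top z 0.08153282401766537
cast [242.8 170.7] 680 [0.494 0.141 0.561] zmax 0.579 top [0.478 0.143 0.579] ang 131.2 r 0.098
cast [282.6 172.7] 125 [0.623 0.097 0.12 ] zmax 0.133 top [0.63  0.089 0.133] ang 24.7 r 0.07
cast [315.4 183.3] 180 [0.594 0.001 0.124] zmax 0.143 top [0.577 0.018 0.143] ang -62.4 r 0.075
cast [267.2 206.6] 152 [0.52  0.135 0.121] zmax 0.385 top [0.458 0.123 0.385] ang 119.6 r 0.078
cast [303.  219.7] 190 [0.487 0.031 0.118] zmax 0.145 top [0.489 0.036 0.145] ang -153.5 r 0.08
tong [318.6 253.6] 87 [ 0.397 -0.016  0.079] zmax 0.088 top [ 0.39  -0.021  0.088] ang -152.6 r 0.182
```

The fir is at −152.3° against −152.6° for the tongue. Next I back off, lift, and move above the front for a close check with the wrist camera.

```bash
python3 -m handwheel '[{"tx":-4,"ty":0,"tz":0,"ax":0,"ay":0,"az":0,"claw":0},{"tx":-5,"ty":0,"tz":0,"ax":0,"ay":0,"az":0,"claw":0},{"tx":0,"ty":-20,"tz":0,"ax":0,"ay":0,"az":0,"claw":0},{"tx":0,"ty":-35,"tz":0,"ax":0,"ay":0,"az":0,"claw":0},{"tx":0,"ty":-40,"tz":0,"ax":0,"ay":0,"az":0,"claw":0},{"tx":0,"ty":-40,"tz":0,"ax":0,"ay":0,"az":0,"claw":0},{"tx":0,"ty":-40,"tz":0,"ax":0,"ay":0,"az":0,"claw":0},{"tx":0,"ty":-20,"tz":0,"ax":0,"ay":0,"az":0,"claw":0}]'; python3 -m handwheel '[{"tx":-18,"ty":0,"tz":-32,"ax":0,"ay":0,"az":0,"claw":0},{"tx":-18,"ty":0,"tz":-32,"ax":0,"ay":0,"az":0,"claw":0},{"tx":-18,"ty":0,"tz":-32,"ax":0,"ay":0,"az":0,"claw":0},{"tx":-17,"ty":0,"tz":-32,"ax":0,"ay":0,"az":0,"claw":0}]'; python3 -m handwheel '[{"tx":0,"ty":0,"tz":0,"ax":0,"ay":-2.05,"az":0,"claw":0},{"tx":0,"ty":0,"tz":0,"ax":0,"ay":-2.05,"az":0,"claw":0},{"tx":0,"ty":0,"tz":0,"ax":0,"ay":-2.05,"az":0,"claw":0},{"tx":0,"ty":0,"tz":0,"ax":0,"ay":-2.05,"az":0,"claw":0},{"tx":0,"ty":0,"tz":0,"ax":0,"ay":-2.05,"az":0,"claw":0},{"tx":0,"ty":0,"tz":0,"ax":0,"ay":-2.05,"az":0,"claw":0},{"tx":0,"ty":0,"tz":0,"ax":0,"ay":-2.05,"az":0,"claw":0},{"tx":0,"ty":0,"tz":0,"ax":0,"ay":-2.05,"az":0,"claw":0}]'
python3 - <<'E'
from h import *
i=vision.camera_info('wrist');p,d=vision.snapshot('wrist');cv2.imwrite('pics/w4.png',p[:,:,::-1])
np.savez('w4.npz',p=p,d=d,**i)
E
```

```text
clock: 17.38
tcp_pos: [0.4711, 0.1748, 0.2541]
ee_rot: [[0.815, 0.002, -0.579], [0.579, 0.001, 0.815], [0.003, -1.0, -0.001]]
contact_force: [0.2, 0.4, -0.6]
grip_width: -0.0001
clock: 17.88
tcp_pos: [0.4869, 0.0281, 0.2518]
ee_rot: [[0.815, 0.0, -0.579], [0.579, -0.0, 0.815], [0.0, -1.0, -0.0]]
contact_force: [0.4, 0.7, 0.4]
grip_width: 0.0003
clock: 18.88
tcp_pos: [0.4869, 0.0293, 0.2518]
ee_rot: [[-0.465, 0.0, -0.885], [0.885, -0.0, -0.465], [-0.0, -1.0, -0.0]]
contact_force: [0.1, 0.0, -0.4]
grip_width: 0.0002
```

View pics/w4.png

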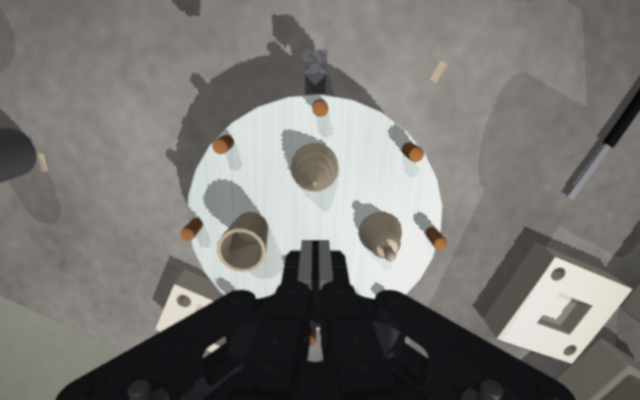

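Wrist view: the tongue (316,68), fir (316,168) and wheel axis are nearly in one column, and the castings are standing. Now the numbers from this camera.

Run:
```python
from h import *
from scipy.optimize import least_squares
f=np.load('w4.npz');p,d=f['p'],f['d'];i={k:f[k] for k in('intrinsics','D','extrinsics')}
X,u,v=cloud('wrist',d,i)
q=p.astype(int);m=(((q[...,0]-q[...,2])>q[...,0]*.4)&(q[...,0]>60)).astype(np.uint8);m[240:]=0;m[:85]=0
X_=np.full(d.shape+(3,),np.nan);X_[v,u]=X
k,l,s,c=cv2.connectedComponentsWithStats(m);P=[]
for a in range(1,k):
    if s[a,4]>20:
        Y=X_[l==a];Y=Y[np.isfinite(Y[:,2])];t=Y[Y[:,2]>.107];
        if len(t)>5: P.append(t[:,:2].mean(0));print(c[a].round(1),len(t),t.mean(0).round(4))
P=np.array(P)
# known radius .138, known 45 deg steps
C=least_squares(lambda z:np.hypot(*(P-z).T)-.138,[.5585,.067]).x
w=X[(abs(X[:,2]-.08)<.004)]
print('C',C,np.hypot(*(P-C).T).round(4))
# rim fit: wheel-coloured outermost
ang=lambda e:np.degrees(np.arctan2(e[1],e[0]))
g=np.array([.4916,.032])
for _ in range(2):
    Y=X[(np.hypot(*(X[:,:2]-g).T)<.032)&(X[:,2]>.09)&(X[:,2]<.15)]
    F=lambda s:np.hypot(*(Y[:,:2]-s[:2]).T)-np.clip(.026*(1-(Y[:,2]-.08-s[2])/.066),0,1)
    S=least_squares(F,[*g,0],loss='soft_l1',f_scale=.003).x;g=S[:2]
R=np.hypot(*(X[:,:2]-C).T);T=X[(R>.162)&(R<.192)&(abs(X[:,2]-.08)<.004)&(v<100)&(abs(u-316)<30)]
for c0 in(C,np.array([.5586,.0671])):
    a=ang(T[:,:2].mean(0)-c0);A=np.radians(a);lat=(T[:,:2]-c0)@[-np.sin(A),np.cos(A)]
    print('fir',S.round(4),ang(g-c0).round(2),'tongue',len(T),a.round(2),'width',np.percentile(lat,[1,99]).round(4),'off mm',(np.hypot(*(g-c0))*np.radians(ang(g-c0)-a)*1e3).round(2))
    lo,hi=np.percentile(lat,[1,99]); print('mid-edge ang',(a+np.degrees((lo+hi)/2/.177)).round(2))
```

```text
[319.7 107.6] 176 [0.432  0.0057 0.111 ]
[222.3 144.1] 176 [ 0.5094 -0.0642  0.1107]
[412.6 151.8] 167 [0.4269 0.11   0.1108]
[190.6 229.5] 142 [ 0.6143 -0.0593  0.1107]
[433.9 234.4] 32 [0.4929 0.1851 0.1095]
C [0.55721694 0.0648129 ] [0.1385 0.1376 0.1379 0.1366 0.1364]
fir [0.4921 0.0307 0.0084] -152.35 tongue 642 -152.72 width [-0.0111  0.011 ] off mm 0.46
mid-edge ang -152.73
fir [0.4921 0.0307 0.0084] -151.31 tongue 642 -152.27 width [-0.0111  0.011 ] off mm 1.28
mid-edge ang -152.28
```

Both cameras agree: the fir is within about 0.4° (0.5 mm) of the tongue line. I'll move the hand away to the side and do a final check.

```bash
python3 -m handwheel '[{"tx":-30,"ty":0,"tz":25,"ax":0,"ay":0,"az":0,"claw":0},{"tx":-35,"ty":0,"tz":30,"ax":0,"ay":0,"az":0,"claw":0},{"tx":-35,"ty":0,"tz":30,"ax":0,"ay":0,"az":0,"claw":0},{"tx":-35,"ty":0,"tz":30,"ax":0,"ay":0,"az":0,"claw":0},{"tx":-35,"ty":0,"tz":30,"ax":0,"ay":0,"az":0,"claw":0},{"tx":-30,"ty":0,"tz":25,"ax":0,"ay":0,"az":0,"claw":0},{"tx":0,"ty":0,"tz":0,"ax":0,"ay":0,"az":0,"claw":0},{"tx":0,"ty":0,"tz":0,"ax":0,"ay":0,"az":0,"claw":0}]'; python3 fit.py -152.6; python3 -c "
from h import *
p=vision.snapshot('top')[0];cv2.imwrite('pics/end.png',p[:,:,::-1]);print(abs(ctrl.get_obs()['qvel']).max())"
```

```text
clock: 19.92
tcp_pos: [0.428, -0.2262, 0.2517]
ee_rot: [[-0.458, -0.0, -0.889], [0.889, 0.0, -0.458], [0.0, -1.0, -0.0]]
contact_force: [0.5, 0.5, -0.6]
grip_width: 0.0001
top fir [0.4915 0.0318 0.0092] 233 ang -152.38 r 0.0756 rms 0.0015
tongue 74 -152.69 pca -156.9 [0.165 0.194]
dark lat mm [-20.55413943 -14.09799109  -3.29836217] -13.551247166115052 35
top fir [0.4917 0.032  0.009 ] 230 ang -152.45 r 0.0754 rms 0.0015
tongue 76 -152.74 pca -156.0 [0.165 0.194]
dark lat mm [-21.1491978  -15.02681131  -6.78516512] -14.471052780241067 33
scene fir [0.492  0.0297 0.0093] 249 ang -150.77 r 0.0762 rms 0.0016
0.2415107393688814
```

View pics/end.png

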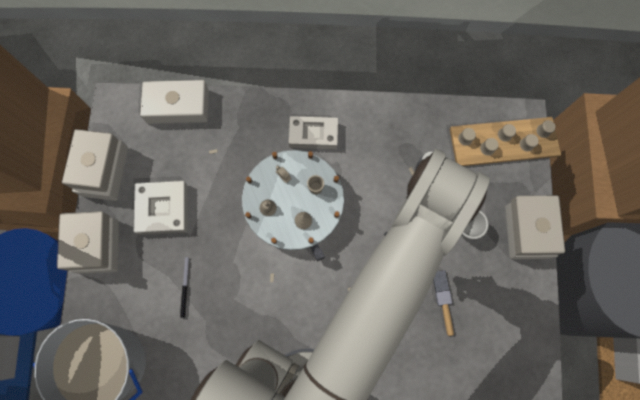

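The end view shows the fir (304,219) in line with the tongue (317,252). All four castings are standing, the bystanders in view are where they were, and the hand is well off to the right.

```bash
python3 -c "
from workcell import ctrl
print(ctrl.sign_off())"
```

```text
the job is handed in; nothing more can be done
None
```

The fir tree now stands at the front, in line with the index tongue, and I have handed the job in. I turned the wheel about 139° clockwise, pushing one peg with the closed fingertips, then backed off, lifted and moved the hand clear. The measured force stayed at about 2 N, and the clock read about 20 s of the 51 s allowed.

**Alignment:** the final top-camera fit puts the fir at −152.4° and the tongue at −152.7°. A close wrist-camera view gave −152.35° and −152.7°, an offset of about 0.5 mm.

**Final state:** all four castings were standing on the wheel. The bystanders I could see had not moved. In the last picture the slip jar and part of the water pot were hidden behind the arm.

**What disagreed:**
- **Fingertip position:** the real fingertips ended about 38–40 mm short of the reported TCP. My first pass went over the peg without touching it. I worked out the offset from wrist depth and corrected for it.
- **Scene camera:** it read the fir about 1.6° off (−150.8°). I put this down to its roughly 2 mm calibration error, because the wheel centre I used came from the top camera.
- **Wheel centre:** combining the wrist camera's fir and tongue with the top camera's wheel centre gives an offset of about 1.3 mm.

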